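Connect the pick-up tube to the fluid manifold

ROBOT

A 6-joint arm with a two-finger parallel gripper is mounted at the origin on the work surface. World frame = base frame: x ahead of the robot, y to its left, z up, the work surface at z = 0. Lengths are in m, angles in rad, forces in N, time in s.
With the tool pointing down it reaches from about 0.3 to 0.775 m from the base axis. Payload 14.6 kg.
Tool frame: the origin (TCP) lies midway between the tips of the shut fingers; the grasp point (between the pads) lies 19 mm behind it; z points along the fingers, y is the line along which they close (so a half turn about z gives the same grasp; the last joint's range is limited). The gripper opens to 94 mm and grips with 3 to 60 N. Pads are 16 mm wide; open, the fingers measure 119 mm over their backs; the gripper's body (75 mm by 177 mm) begins 78 mm behind the grasp point.
Start: joints at [1.245, 0.3, 1.521, -0, 1.321, -0.067], TCP at [0.141, 0.532, 0.205] pointing down, gripper open.
Joint ranges: [-3.03, 3.03], [-0.79, 2.21], [0.23, 2.52], [-1.04, 4.18], [0, 3.07], [-2.55, 2.55]. Speed limits (rad/s): [2.22, 2.22, 2.57, 3.14, 3.14, 3.14].

INTERFACE

Orientations are given as [roll, pitch, yaw] about the fixed x, y, z axes, in that order (R = Rz(yaw) Ry(pitch) Rx(roll)).
In Python, from station import telemetry, optics, ctrl gives the robot as it stands.
- The arm moves only by the tool carry_out, never from a script. Its argument "plan" is a list that holds one entry, the list of rows, each a list of 7 numbers: the shift along the tool's x, y, z in mm, then the turn, a rotation vector about the tool's x, y, z in rad, then the finger opening in mm, from 0 to 94. A call has 1 to 20 rows; each row shifts and turns the commanded pose from where the row before left it, along the tool's axes as they then stand; what a row does not reach is not made up. A row lasts 1/12 s, in which the tool goes at most 41.7 mm and 7.16 degrees, less where a joint would pass 70% of its speed; a pose out of reach is approached as far as the arm can. A call with a gripper value outside its range is refused whole. The fingers move at their own pace and stop on an object; "squeeze" is the grip in N (left out, the last holds). Time passes only in rows, so rows that do not move let the fingers close. It gives the time, the measured TCP pose, the force, the opening and the grip force at its end, in the units of the state.
- telemetry.get_obs(): the state, without advancing time (a new reading comes with each control period).
- optics.camera(name): name is "side" or "top"; returns a dict with "pixels" (480x640x3 uint8, red, green, blue), "intrinsics" (3x3 intrinsics, pixels), "origin" and "rotation" of the camera in the world. Camera axes: x right, y down, z forward; pixel columns grow to the right and rows downward; lengths in m; the calibration is good to about 2 mm. A picture is of the moment at which its call begins. There is no depth.
- ctrl.hand_in(): hands the job in; it is judged then, once.
The state is a dict: "time_s": time; "qpos": joint angles; "joint_vel": joint speeds; "tau": joint torques, N m; "ee_pos": TCP position; "eef_rot": TCP orientation; "force": force on the tool from outside, world axes, zero at the start; "moment": the same for the moment, N m; "grip_width": finger opening in m; "grip_force": force on a finger pad.
Only numpy, scipy, OpenCV 4.12 (cv2) and the standard library are available. Lean on these libraries where they do the work, as an engineer would, in place of code of your own. Each camera call takes 0.05 s, during which the arm holds its last target. There are 200 camera calls.

TASK

Take the thick flanged pick-up tube out of the rack and push it down into the one open coupling of the fluid manifold, past its grip, until the raised collar has gone fully in and the tube's flange sits flush on the coupling's rim. Let go and leave it standing there upright; leave the slim tube where it is in the rack.

Things in the scene. Friction and masses are not known exactly. Their poses are not given: they have to be found in the camera images.
- pickup_tube: Loose rigid white tube, 18 mm thick, flange 52 mm across, 8 thick. Origin: centre of flange's underside; z up the tube, which reaches 83 mm above it and 50 below, the lowest 14 tapering to an 8 mm nose. 50-100 g. Upright in a hole of a grey rack, flange on its top (z 60). Three 24 mm holes, 70 mm apart, in a row within 15 deg of world y: close the fingers along x. Neighbours are no taller.
- spare_tube: Slim white tube, 10 mm thick, flange 32 mm across, reaching 75 mm above and 45 mm below its origin, the centre of the flange's underside. Stands loose in another hole of the same rack and is not to be used. A glass thermometer stands in the third hole; the order varies.
- coupling_rim (a point): Rim centre of the open coupling, 84 mm above the bench; z up. Fixed metal manifold: three grey 60 mm couplings, 80 mm apart, any order, in a row within 15 deg of world y. One holds a white elbow tube (top 60 mm above rims), one has a cap with a finger bar, this one is open with a black collar, vertical bore 23 mm, 50 mm deep below rim. Tube home: its flange's underside centre is at this point.
- collar (a joint): Black collar of the open coupling, 46 mm across, its funnel mouth 40 mm wide narrowing over 14 mm to the 23 mm bore. In m: 0 standing 12 mm above the rim, growing as it is pushed down, 0.012 flush. The tube's flange pushes it in; it resists with about 8 N all the way, a little more if fast, and stays where left. Starts 0 to 2 mm in.

How it is judged:
By the outcome, as a careful person would: the job done as asked, in the order asked, and still so for the second after the job is handed in, with the robot touching nothing.
It also fails if it takes over 40 s, if anything falls off the work surface, if the arm or the gripper's body presses on something with over 40 N, if the wrist force passes 120 N, or if a joint passes its speed limit or range.

## Working session

There is one attempt and no reset: what is moved stays moved. The work goes in short steps, Python scripts to look and compute and a tool call to move; the robot and the scene stay as the last step left them, time stands still between calls to the robot, and variables do not carry over. Pictures are saved under pics/ and viewed, at most 10 in all, crops included, and the job is handed in when it is done.

Besides the shell and the picture viewer there is one more tool, called after "Emit:" by a JSON object that holds its "op" and its "data", one argument or row to a line. carry_out: Moves the arm, as the interface text tells. Its arguments: {"type":"object","properties":{"plan":{"type":"array","items":{"type":"array","items":{"type":"array","items":{"type":"number"}}}},"squeeze":{"type":"number"}},"required":["plan"]}

```bash
mkdir -p pics; python3 - <<'E'
from station import telemetry, optics, ctrl
import cv2,numpy as np
for n in("top","side"):
    c=optics.camera(n); cv2.imwrite(f"pics/{n}0.png",c["pixels"][:,:,::-1]); np.savez(f"{n}0.npz",**c)
    print(n,c["intrinsics"].tolist(),c["origin"],c["rotation"].round(4).tolist())
print(telemetry.get_obs())
E
```

```text
top [[469.59947164026323, 0.0, 326.8696675584164], [0.0, 469.59947164026323, 247.2143830398358], [0.0, 0.0, 1.0]] [ 0.436837   -0.03205906  0.8521331 ] [-3.0498, 0.038, -1.5966]
side [[539.0926811146733, 0.0, 313.34292960501676], [0.0, 539.0926811146733, 240.2208482073685], [0.0, 0.0, 1.0]] [ 0.23683434 -0.51600877  0.62002868] [-2.292, -0.0162, -0.5272]
{'time_s': 0.1, 'qpos': array([ 1.24539149e+00,  3.00416598e-01,  1.52150423e+00, -7.19120250e-06,
        1.32069241e+00, -6.65893274e-02]), 'joint_vel': array([-0.00217965, -0.00061348, -0.00252851, -0.00163616,  0.00132351,
        0.00233652]), 'tau': array([ 9.67915003e-05, -5.32637215e+01, -3.53291881e+01,  7.09998817e-02,
        2.34329794e-02, -4.96464327e-05]), 'ee_pos': array([0.14069055, 0.5314653 , 0.20494873]), 'eef_rot': array([-3.14057386e+00, -6.09599528e-05,  2.88277889e+00]), 'force': array([-0.0033473 , -0.01646748, -0.89386064]), 'moment': array([ 0.0319297 , -0.02687947, -0.04344882]), 'grip_force': 0.0, 'grip_width': 0.09414319264375184}
```

View pics/top0.png

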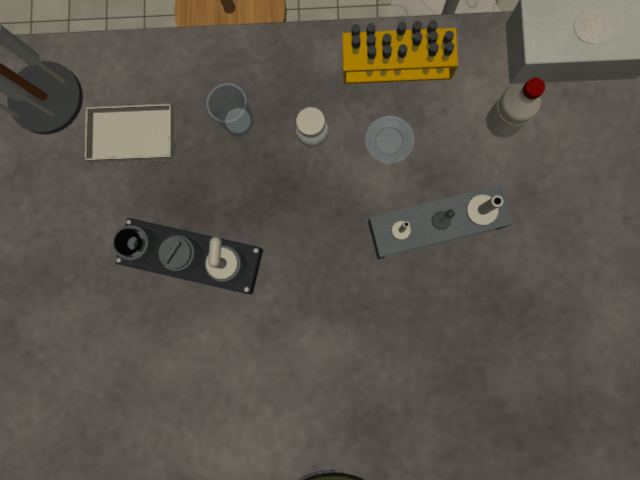

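View pics/side0.png

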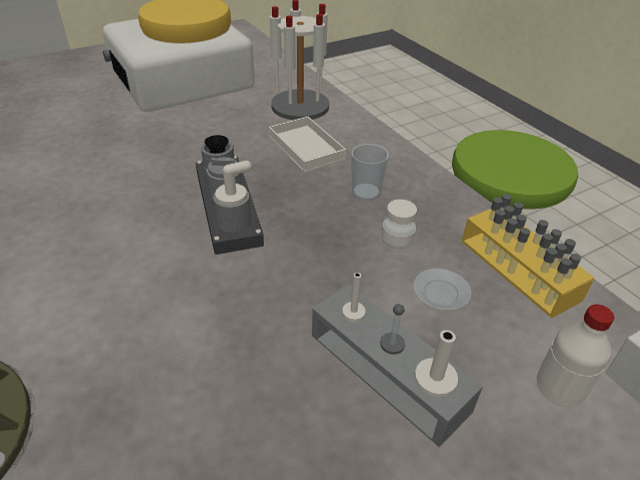

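Top: thick tube flange at (483,210), its top at (497,201); slim tube flange (401,230); thermometer (442,218); open coupling with black collar (130,242), cap (176,253), elbow (222,262). Side: thick tube flange (437,376), top (448,336); collar (217,145).

```bash
cat > h.py <<'E'
import numpy as np,cv2
from scipy.spatial.transform import Rotation as R
def rot(c):
    r=np.asarray(c["rotation"]); return r if r.shape==(3,3) else R.from_euler('xyz',r).as_matrix()
def ray(c,p):
    return c["origin"],rot(c)@np.linalg.inv(c["intrinsics"])@[p[0],p[1],1]
def onz(c,p,z):
    o,d=ray(c,p); return o+d*(z-o[2])/d[2]
def proj(c,P):
    q=c["intrinsics"]@rot(c).T@(np.asarray(P)-c["origin"]); return q[:2]/q[2]
def tri(c1,p1,c2,p2):
    A=[];b=[]
    for c,p in((c1,p1),(c2,p2)):
        o,d=ray(c,p); d=d/np.linalg.norm(d); M=np.eye(3)-np.outer(d,d); A.append(M);b.append(M@o)
    x=np.linalg.lstsq(np.vstack(A),np.hstack(b),rcond=None)[0]
    return x
E
python3 - <<'E'
from h import *
t=dict(np.load("top0.npz"));s=dict(np.load("side0.npz"))
for n,c,p,q in(("top",t,(483,210),(130,242)),("side",s,(437,376),(217,145))):
    im=c["pixels"];hsv=cv2.cvtColor(im,cv2.COLOR_RGB2HSV);g=hsv[:,:,2]
    m=(g>130).astype(np.uint8)*255
    cs,_=cv2.findContours(m,cv2.RETR_EXTERNAL,cv2.CHAIN_APPROX_NONE)
    for k in cs:
        x,y,w,h=cv2.boundingRect(k)
        if x-3<p[0]<x+w+3 and y-3<p[1]<y+h+3 and w>15: print(n,"white",(x,y,w,h),cv2.fitEllipse(cv2.convexHull(k)))
    # world grid of expected dims
    P=onz(c,p,.068);print(n,"flange centre guess",P.round(4),"coupling",onz(c,q,.095).round(4))
    crops=[]
    for a in(p,q):
        x,y=a; crops.append(cv2.resize(im[y-50:y+40,x-40:x+40,::-1],(400,450),interpolation=cv2.INTER_CUBIC))
    cv2.imwrite(f"pics/c{n}.png",cv2.convertScaleAbs(np.hstack(crops),alpha=1.4))
E
```

```text
top white (468, 195, 30, 30) ((482.3690490722656, 209.44500732421875), (29.497066497802734, 30.38988494873047), 131.1881561279297)
top flange centre guess [ 0.5645 -0.2664  0.068 ] coupling [0.5255 0.3193 0.095 ]
side white (415, 357, 43, 40) ((436.1180114746094, 375.9758605957031), (36.996517181396484, 44.08003616333008), 119.37962341308594)
side white (434, 329, 22, 50) ((441.8534240722656, 352.4820556640625), (23.942567825317383, 49.90304946899414), 17.172582626342773)
side flange centre guess [ 0.566 -0.266  0.068] coupling [0.5233 0.3108 0.095 ]
```

View pics/ctop.png

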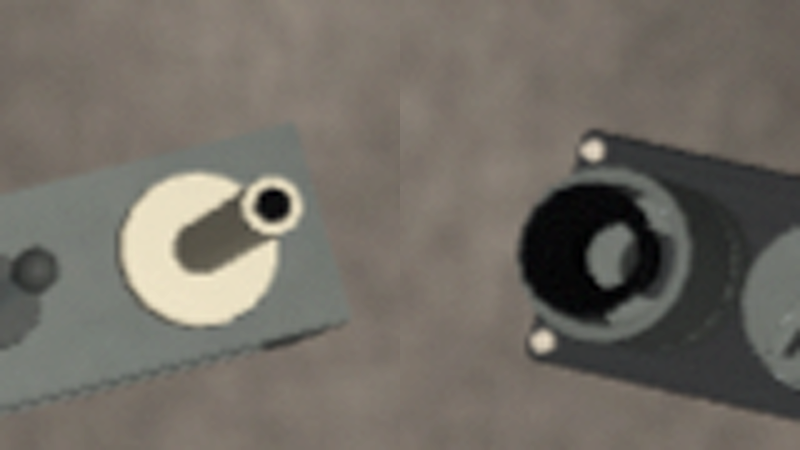

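View pics/cside.png

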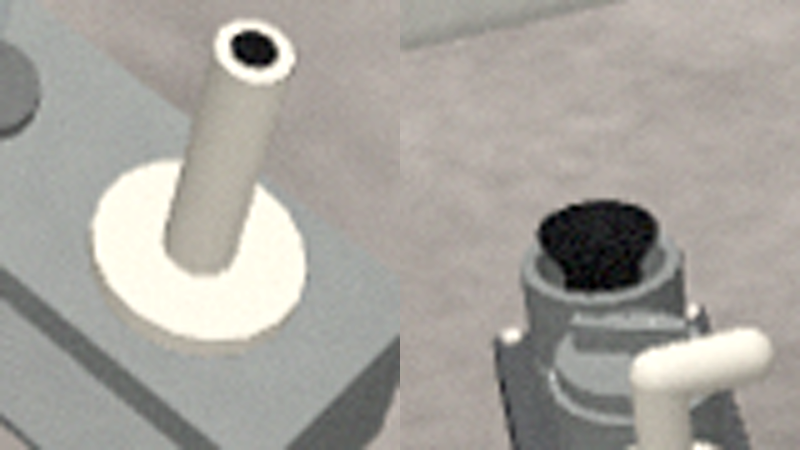

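Crops show: top camera tube top (497.0,200.8), flange (482.8,209.8), coupling rim circle (131,242.7); side camera tube top (447.8,336.2), flange (436.8,376.2), rim column ≈217.4.

```bash
python3 - <<'E'
from h import *
t=dict(np.load("top0.npz"));s=dict(np.load("side0.npz"))
o=-.4
f=tri(t,(482.8+o,209.8+o),s,(436.8+o,376.2+o));u=tri(t,(497+o,200.8+o),s,(447.8+o,336.2+o))
print("flange tri",f.round(4),"top tri",u.round(4))
print("planes",onz(t,(482.4,209.4),.068).round(4),onz(t,(496.6,200.4),.143).round(4),onz(s,(436.4,375.8),.068).round(4),onz(s,(447.4,335.8),.143).round(4))
r=onz(t,(130.6,242.3),.084);print("rim",r.round(4),proj(s,r),"rim edges side x:",(520-400)/5+177,(684-400)/5+177)
a=np.linspace(0,6.283,90)
for nm,z,rad in(("rim",.084,.03),("collar",.096,.023),("mouth",.096,.02)):
  C=np.c_[r[0]+rad*np.cos(a),r[1]+rad*np.sin(a),0*a+z]
  for n,c,off in(("side",s,(177,95)),("top",t,(90,192))):
    p=np.array([proj(c,x) for x in C]);p=(p+.4-off)*5+[400,0];print(nm,n,"crop bbox",p.min(0).round(),p.max(0).round())
# neighbours rows
for n,p,z in(("slim",(401,230),.065),("cap",(176,253),.09),("elbow",(222,263),.085)):print(n,onz(t,p,z).round(4))
E
```

```text
flange tri [ 0.5656 -0.2654  0.068 ] top tri [ 0.566  -0.2648  0.1435]
planes [ 0.5656 -0.2655  0.068 ] [ 0.5663 -0.2651  0.143 ] [ 0.5656 -0.2654  0.068 ] [ 0.5662 -0.2644  0.143 ]
rim [0.5262 0.3234 0.084 ] [216.42036129 146.60476198] rim edges side x: 201.0 233.8
rim side crop bbox [518. 218.] [680. 304.]
rim top crop bbox [517. 165.] [693. 343.]
collar side crop bbox [533. 200.] [658. 265.]
collar top crop bbox [520. 181.] [657. 319.]
mouth side crop bbox [541. 204.] [650. 261.]
mouth top crop bbox [529. 190.] [648. 310.]
slim [ 0.5355 -0.1293  0.065 ]
cap [0.5055 0.2443 0.09  ]
elbow [0.4872 0.1691 0.085 ]
```

Both views agree: tube axis (0.566,-0.265), rim (0.527,0.3228), neighbour spacings 139 and 82 mm (expected 140 and 80). First turn the tool to yaw π/2 (tool x = world y, tool y = world x) with a lift.

Emit:
{"op": "carry_out", "data": {
  "plan": [
    [[0,0,-4,0,0,0.1193,94],[0,0,-4,0,0,0.1193,94],[0,0,-4,0,0,0.1193,94],[0,0,-4,0,0,0.1193,94],[0,0,-4,0,0,0.1193,94],[0,0,-4,0,0,0.1193,94],[0,0,-4,0,0,0.1193,94],[0,0,-4,0,0,0.1193,94],[0,0,-4,0,0,0.1193,94],[0,0,-4,0,0,0.1193,94],[0,0,-4,0,0,0.1193,94],[0,0,0,0,0,0,94]]
  ],
  "squeeze": 50
}}

```text
time_s: 1.1
ee_pos: [0.1408, 0.5318, 0.2499]
eef_rot: [3.141, -0.0, 1.565]
force: [0.2, -0.1, -0.2]
grip_width: 0.0943
grip_force: 0.0
```

Emit:
{"op": "carry_out", "data": {
  "plan": [
    [[-31,16.5,0,0,0,0,94],[-31,16.5,0,0,0,0,94],[-31,16.5,0,0,0,0,94],[-31,16.5,0,0,0,0,94],[-31,16.5,0,0,0,0,94],[-31,16.5,0,0,0,0,94],[-31,16.5,0,0,0,0,94],[-31,16.5,0,0,0,0,94],[-31,16.5,0,0,0,0,94],[-31,16.5,0,0,0,0,94],[-31,16.5,0,0,0,0,94],[-31,16.5,0,0,0,0,94],[-31,16.5,0,0,0,0,94],[-31,16.5,0,0,0,0,94],[-31,16.5,0,0,0,0,94],[-31,16.5,0,0,0,0,94],[-31,16.5,0,0,0,0,94],[-31,16.5,0,0,0,0,94],[-31,16.5,0,0,0,0,94],[-31,16.5,0,0,0,0,94]]
  ]
}}

```text
time_s: 2.77
ee_pos: [0.4709, -0.0902, 0.249]
eef_rot: [-3.141, -0.0, 1.575]
force: [-0.3, 0.0, -0.4]
grip_width: 0.094
grip_force: 0.0
```

Emit:
{"op": "carry_out", "data": {
  "plan": [
    [[-25,13.5,0,0,0,0,94],[-25,13.5,0,0,0,0,94],[-25,13.5,0,0,0,0,94],[-25,13.5,0,0,0,0,94],[-25,13.5,0,0,0,0,94],[-25,13.5,0,0,0,0,94],[-20,11,0,0,0,0,94],[0,0,0,0,0,0,94],[0,0,0,0,0,0,94],[0,0,0,0,0,0,94]]
  ]
}}

```text
time_s: 3.6
ee_pos: [0.5622, -0.258, 0.249]
eef_rot: [-3.141, -0.001, 1.573]
force: [0.8, 0.3, 1.2]
grip_width: 0.0943
grip_force: 0.0
```

Emit:
{"op": "carry_out", "data": {
  "plan": [
    [[-7,3.5,0,0,0,0,94],[0,0,10,0,0,0,94],[0,0,20,0,0,0,94],[0,0,20,0,0,0,94],[0,0,20,0,0,0,94],[0,0,20,0,0,0,94],[0,0,20,0,0,0,94],[0,0,20,0,0,0,94],[0,0,15,0,0,0,94],[0,0,12,0,0,0,94],[0,0,6,0,0,0,94],[0,0,0,0,0,0,94],[0,0,0,0,0,0,94]]
  ]
}}

```text
time_s: 4.68
ee_pos: [0.5662, -0.2654, 0.0869]
eef_rot: [3.141, 0.0, 1.571]
force: [0.4, -0.6, -0.2]
grip_width: 0.0937
grip_force: 0.0
```

```bash
python3 - <<'E'
from station import telemetry, optics
import cv2
print(telemetry.get_obs()["ee_pos"])
c=optics.camera("side");cv2.imwrite("pics/g1.png",cv2.resize(c["pixels"][250:450,320:560,::-1],None,fx=3,fy=3))
E
```

```text
[ 0.56621187 -0.26544304  0.08689746]
```

View pics/g1.png

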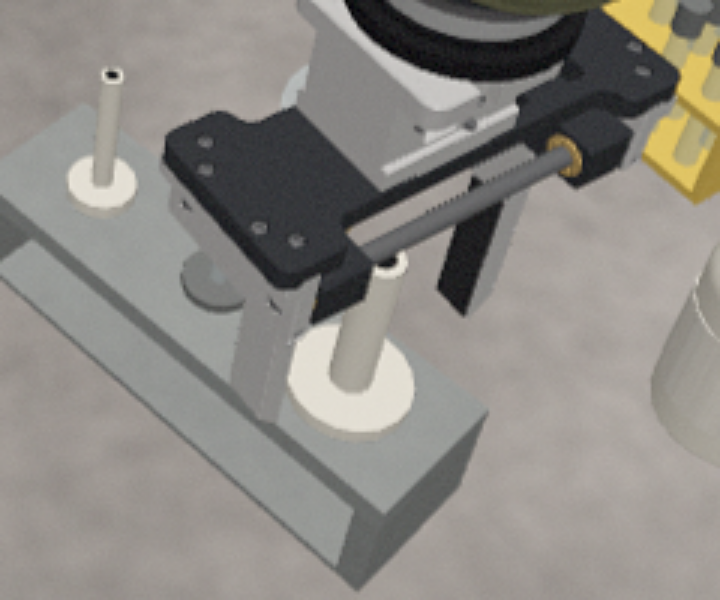

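The fingers straddle the thick tube (crop tube top (388,262), fingers on either side). Close.

Emit:
{"op": "carry_out", "data": {
  "plan": [
    [[0,0,0,0,0,0,50],[0,0,0,0,0,0,30],[0,0,0,0,0,0,10],[0,0,0,0,0,0,8],[0,0,0,0,0,0,8],[0,0,0,0,0,0,8],[0,0,0,0,0,0,8],[0,0,0,0,0,0,8],[0,0,0,0,0,0,8],[0,0,0,0,0,0,8]]
  ],
  "squeeze": 50
}}

```text
time_s: 5.57
ee_pos: [0.566, -0.2654, 0.0864]
eef_rot: [-3.142, -0.0, 1.57]
force: [-1.0, 0.3, 0.2]
grip_width: 0.0306
grip_force: 0.0
```

Emit:
{"op": "carry_out", "data": {
  "plan": [
    [[0,0,0,0,0,0,8],[0,0,0,0,0,0,8],[0,0,0,0,0,0,8],[0,0,0,0,0,0,8],[0,0,0,0,0,0,8],[0,0,0,0,0,0,8]]
  ]
}}

```text
time_s: 6.07
ee_pos: [0.566, -0.2655, 0.0864]
eef_rot: [-3.141, -0.0, 1.57]
force: [0.5, 0.3, -1.1]
grip_width: 0.0174
grip_force: 50.0
```

Emit:
{"op": "carry_out", "data": {
  "plan": [
    [[0,0,-5,0,0,0,8],[0,0,-10,0,0,0,8],[0,0,-15,0,0,0,8],[0,0,-15,0,0,0,8],[0,0,-20,0,0,0,8],[0,0,-20,0,0,0,8],[0,0,-20,0,0,0,8],[0,0,-20,0,0,0,8],[0,0,-20,0,0,0,8],[0,0,-15,0,0,0,8],[0,0,-10,0,0,0,8],[10,0,0,0,0,0,8],[20,-1,0,0,0,0,8],[25,-2,0,0,0,0,8],[25,-2,0,0,0,0,8],[25,-2,0,0,0,0,8],[25,-2,0,0,0,0,8],[25,-2,0,0,0,0,8],[25,-2,0,0,0,0,8],[25,-2,0,0,0,0,8]]
  ]
}}

```text
time_s: 7.73
ee_pos: [0.5503, -0.0586, 0.2556]
eef_rot: [-3.14, -0.0, 1.571]
force: [1.3, 0.2, -0.7]
grip_width: 0.0174
grip_force: 50.0
```

Emit:
{"op": "carry_out", "data": {
  "plan": [
    [[25,-2,0,0,0,0,8],[25,-2,0,0,0,0,8],[25,-2,0,0,0,0,8],[25,-2,0,0,0,0,8],[25,-2,0,0,0,0,8],[25,-2,0,0,0,0,8],[25,-2,0,0,0,0,8],[25,-2,0,0,0,0,8],[25,-2,0,0,0,0,8],[25,-2,0,0,0,0,8],[25,-2,0,0,0,0,8],[25,-2,0,0,0,0,8],[25,-2,0,0,0,0,8],[20,0,0,0,0,0,8],[10,0,0,0,0,0,8],[0,0,0,0,0,0,8],[0,0,0,0,0,0,8]]
  ]
}}

```text
time_s: 9.15
ee_pos: [0.5249, 0.2943, 0.2559]
eef_rot: [-3.141, 0.001, 1.571]
force: [-0.7, -1.2, -0.1]
grip_width: 0.0172
grip_force: 50.0
```

Emit:
{"op": "carry_out", "data": {
  "plan": [
    [[14,1,0,0,0,0,8],[14.5,1,0,0,0,0,8],[0,0,15,0,0,0,8],[0,0,20,0,0,0,8],[0,0,20,0,0,0,8],[0,0,15,0,0,0,8],[0,0,0,0,0,0,8],[0,0,0,0,0,0,8]]
  ]
}}

```text
time_s: 9.82
ee_pos: [0.5273, 0.322, 0.1865]
eef_rot: [-3.141, 0.001, 1.569]
force: [-0.1, -0.5, -1.1]
grip_width: 0.0176
grip_force: 50.0
```

```bash
python3 - <<'E'
from station import telemetry, optics
from h import *
o=telemetry.get_obs();p=o["ee_pos"];print(p,o["force"])
s=optics.camera("side");cv2.imwrite("pics/p1.png",cv2.resize(s["pixels"][60:220,130:330,::-1],None,fx=4,fy=3.75))
f=lambda P:((proj(s,P)-[130,60])*[4,3.75]).round()
for n,z in(("flange under",p[2]-.026),("nose",p[2]-.076),("rim",.084)):print(n,f([p[0],p[1],z]))
E
```

```text
[0.5273259  0.32195929 0.18650364] [-0.13947355 -0.45257488 -1.07617192]
flange under [332. 185.]
nose [343. 279.]
rim [349. 326.]
```

View pics/p1.png

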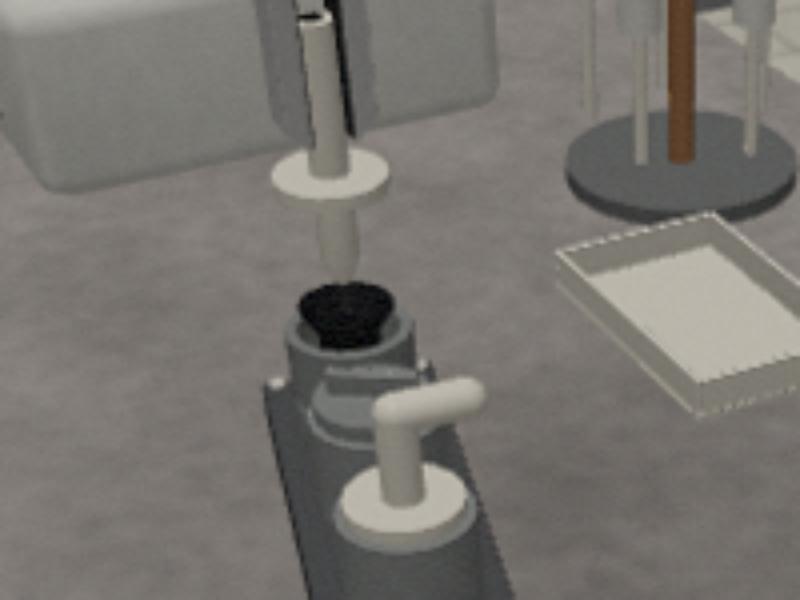

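The tube hangs upright, nose at (343,280) directly over the collar mouth (347,300), matching the projections. Lower to just above flange contact.

Emit:
{"op": "carry_out", "data": {
  "plan": [
    [[0,0,4,0,0,0,8],[0,0,5,0,0,0,8],[0,0,5,0,0,0,8],[0,0,5,0,0,0,8],[0,0,5,0,0,0,8],[0,0,5,0,0,0,8],[0,0,0,0,0,0,8]]
  ]
}}

```text
time_s: 10.45
ee_pos: [0.5268, 0.3229, 0.1561]
eef_rot: [-3.14, 0.001, 1.571]
force: [-0.1, -0.8, -1.4]
grip_width: 0.0173
grip_force: 50.0
```

Emit:
{"op": "carry_out", "data": {
  "plan": [
    [[0,0,4,0,0,0,8],[0,0,4,0,0,0,8],[0,0,4,0,0,0,8],[0,0,4,0,0,0,8],[0,0,4,0,0,0,8],[0,0,4,0,0,0,8],[0,0,4,0,0,0,8],[0,0,4,0,0,0,8],[0,0,0,0,0,0,8]]
  ]
}}

```text
time_s: 11.2
ee_pos: [0.5269, 0.3229, 0.1244]
eef_rot: [-3.14, 0.001, 1.571]
force: [-0.1, 0.3, -1.1]
grip_width: 0.0176
grip_force: 50.0
```

Emit:
{"op": "carry_out", "data": {
  "plan": [
    [[0,0,1,0,0,0,8],[0,0,1,0,0,0,8],[0,0,1,0,0,0,8],[0,0,1,0,0,0,8],[0,0,1,0,0,0,8],[0,0,1,0,0,0,8],[0,0,1,0,0,0,8],[0,0,1,0,0,0,8],[0,0,1,0,0,0,8],[0,0,1,0,0,0,8],[0,0,1,0,0,0,8],[0,0,1,0,0,0,8]]
  ]
}}

```text
time_s: 12.2
ee_pos: [0.5274, 0.3232, 0.1144]
eef_rot: [3.141, -0.0, 1.571]
force: [-3.5, -1.9, 7.0]
grip_width: 0.0173
grip_force: 50.0
```

Force ≈8 N as the collar goes in. Continue towards the rim (expected TCP ≈0.110).

Emit:
{"op": "carry_out", "data": {
  "plan": [
    [[0,0,1,0,0,0,8],[0,0,1,0,0,0,8],[0,0,1,0,0,0,8],[0,0,0,0,0,0,8]]
  ]
}}

```text
time_s: 12.53
ee_pos: [0.5273, 0.3231, 0.1112]
eef_rot: [3.141, -0.0, 1.571]
force: [-2.4, -1.2, 4.0]
grip_width: 0.0175
grip_force: 50.0
```

Emit:
{"op": "carry_out", "data": {
  "plan": [
    [[0,0,1,0,0,0,8],[0,0,0,0,0,0,8]]
  ]
}}

```text
time_s: 12.7
ee_pos: [0.5274, 0.3232, 0.1103]
eef_rot: [3.141, -0.0, 1.571]
force: [-2.3, -1.1, 6.1]
grip_width: 0.0172
grip_force: 50.0
```

Emit:
{"op": "carry_out", "data": {
  "plan": [
    [[0,0,1,0,0,0,8],[0,0,0,0,0,0,8]]
  ]
}}

```text
time_s: 12.87
ee_pos: [0.5274, 0.3232, 0.1103]
eef_rot: [3.14, -0.001, 1.571]
force: [-5.2, -3.2, 15.2]
grip_width: 0.0175
grip_force: 50.0
```

Emit:
{"op": "carry_out", "data": {
  "plan": [
    [[0,0,1,0,0,0,8],[0,0,0.5,0,0,0,8],[0,0,0,0,0,0,8]]
  ]
}}

```text
time_s: 13.12
ee_pos: [0.5275, 0.3233, 0.1102]
eef_rot: [3.14, -0.001, 1.571]
force: [-11.3, -6.4, 26.5]
grip_width: 0.0172
grip_force: 50.0
```

Hard stop at the expected height. Unload, then open partly (the fingers don't need full opening).

Emit:
{"op": "carry_out", "data": {
  "plan": [
    [[0,0,-1.5,0,0,0,8],[0,0,0,0,0,0,8],[0,0,0,0,0,0,60],[0,0,0,0,0,0,60],[0,0,0,0,0,0,60],[0,0,0,0,0,0,60],[0,0,0,0,0,0,60],[0,0,0,0,0,0,60],[0,0,0,0,0,0,60],[0,0,0,0,0,0,60],[0,0,0,0,0,0,60]]
  ]
}}

```text
time_s: 14.03
ee_pos: [0.5272, 0.3231, 0.1084]
eef_rot: [-3.142, 0.0, 1.571]
force: [-0.5, 0.6, -1.0]
grip_width: 0.0599
grip_force: 0.0
```

Emit:
{"op": "carry_out", "data": {
  "plan": [
    [[0,0,-8,0,0,0,60],[0,0,-15,0,0,0,60],[0,0,-20,0,0,0,60],[0,0,-20,0,0,0,60],[0,0,-20,0,0,0,60],[0,0,-20,0,0,0,60],[0,0,-20,0,0,0,60],[-20,-20,0,0,0,0,60],[-25,-25,0,0,0,0,60],[-25,-25,0,0,0,0,60],[-25,-25,0,0,0,0,60],[-25,-20,0,0,0,0,60],[-25,-10,0,0,0,0,60],[-25,0,0,0,0,0,60],[0,0,0,0,0,0,60],[0,0,0,0,0,0,60]]
  ]
}}

```text
time_s: 15.37
ee_pos: [0.4023, 0.1526, 0.2324]
eef_rot: [3.14, -0.001, 1.569]
force: [-0.5, 0.4, -0.3]
grip_width: 0.0604
grip_force: 0.0
```

```bash
python3 - <<'E'
from station import telemetry, optics
from h import *
t=optics.camera("top");s=optics.camera("side");a=s["pixels"][80:220,150:290,::-1];b=t["pixels"][180:300,80:220,::-1]
cv2.imwrite("pics/e1.png",np.hstack([cv2.resize(a,(400,400),interpolation=2),cv2.resize(b,(400,400),interpolation=2)]))
P=[.527,.323]
for n,z in(("flangetop",.092),("top",.167)):
    print(n,((proj(s,P+[z])-[150,80])*400/140).round(),((proj(t,P+[z])-[80,180])*[400/140,400/120]+[400,0]).round())
E
```

```text
flangetop [190. 180.] [539. 204.]
top [177.  74.] [473. 187.]
```

View pics/e1.png

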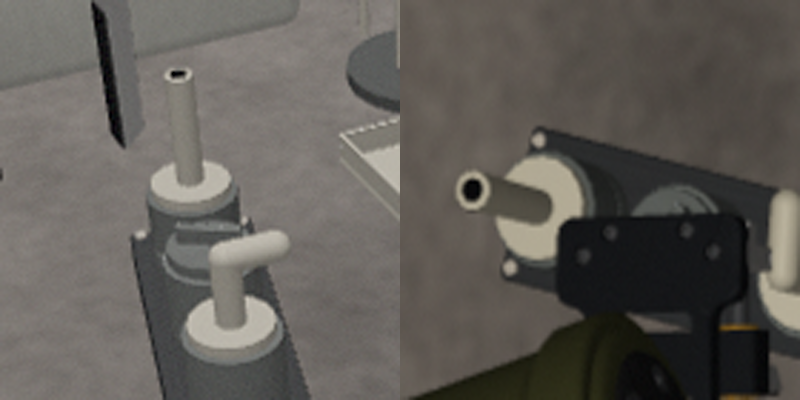

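The flange sits flush on the rim with no black collar showing. The tube is upright: its top is at crop (179,74) against a predicted (177,74). The gripper is clear.

```bash
python3 -c "
from station import ctrl
print(ctrl.hand_in())"
```

```text
the job is handed in; nothing more can be done
None
```

The thick pick-up tube is in the open coupling, flange flush on the rim, collar fully in, standing upright and released. I didn't touch the slim tube, and I handed the job in at about 15.5 s.

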